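# Unlock and open the finds drawer

## Robot

A 6-joint arm with a two-finger parallel gripper is mounted at the origin on the work surface. World frame = base frame: x ahead of the robot, y to its left, z up, the work surface at z = 0. Lengths are in m, angles in rad, forces in N, time in s.
With the tool pointing down it reaches from about 0.375 to 0.925 m from the base axis. Payload 5.7 kg.
Tool frame: the origin (TCP) lies midway between the tips of the shut fingers; the grasp point (between the pads) lies 19 mm behind it; z points along the fingers, y is the line along which they close (so a half turn about z gives the same grasp; the last joint's range is limited). The gripper opens to 88 mm and grips with 3 to 60 N. Pads are 20 mm wide; open, the fingers measure 115 mm over their backs; the gripper's body (75 mm by 178 mm) begins 61 mm behind the grasp point.
Start: joints at [-1.261, 0.359, 1.51, -0, 1.272, -0.115], TCP at [0.247, -0.547, 0.223] pointing down, gripper open.
Joint ranges: [-2.97, 2.97], [-1.01, 2.36], [0.21, 2.38], [-0.96, 4.11], [0.2, 2.71], [-2.98, 2.98]. Speed limits (rad/s): [2.39, 2.39, 3.14, 3.14, 3.14, 3.14].

## Interface

Orientations are given as a unit quaternion [x, y, z, w].
In Python, from bench import move_ptp, servo_line, goto_joints, move_gripper, sleep, inverse_kinematics, capture, PlanningError, close_job, spot_in, silhouettes, current_clock, current_joint_pos, current_qvel, current_joint_torque, current_position, current_orientation, current_force, current_torque, current_finger_gap, current_grip_force gives the robot as it stands. Calls block until the motion is done:
- move_ptp(position, orientation): joint-space move of the TCP to a pose.
- servo_line(position, orientation=None, rate=0.15, contact_N=None): straight line of the TCP; orientation=None keeps the orientation; rate is the mean speed in m/s. With contact_N (N) it stops when the force on the tool has changed by that much, and returns True; else False.
- goto_joints(angles): joint-space move.
- move_gripper(opening): finger opening in m; the grip force is fixed at half the most; returns when the fingers have stopped.
- sleep(seconds).
- inverse_kinematics(position, orientation): joint angles nearest the present ones, or None.
- capture(name): name is "scene" or "top"; returns a dict with "image" (420x560x3 uint8, blue, green, red), "range_z" (420x560 float32, m along the optical axis (not along the pixel's ray), 0 where there is no reading), "intrinsics" (3x3 intrinsics, pixels), "R" (3x3) and "t" (3): a world point X has camera coordinates R X + t. Camera axes: x right, y down, z forward; pixel columns grow to the right and rows downward; lengths in m; the calibration is good to about 2 mm. A picture is of the moment at which its call begins.
A pose or a line that the arm cannot do raises PlanningError and nothing moves.
- close_job(): hands the job in; it is judged then, once.
Trained networks look in the newest picture that a camera, given by its name, has taken for a name from the list of things; names that differ only in an ending like _2 or _b are one class to them, and where a whole thing is asked for, a point or a joint stands for the part that bears it (a point fixed in the world has none). Each returns a list of dicts, best first, with "conf" (0 to 1); they miss things now and then, are a little off and sometimes report something else, mostly with a low value. They report only what shows in the picture. A call takes as long as a camera call.
- spot_in(camera, query): "xy" ([column, row] in pixels, amid what is visible of it).
- silhouettes(camera, query): "region" (420x560 bool, what is visible of it) and "xy" ([column, row] in pixels, amid what is visible of it).
Readings, each from a call of its own:
- current_clock(): time.
- current_joint_pos(): joint angles.
- current_qvel(): joint speeds.
- current_joint_torque(): joint torques, N m.
- current_position(): TCP position.
- current_orientation(): TCP orientation.
- current_force(): force on the tool from outside, world axes, zero at the start.
- current_torque(): the same for the moment, N m.
- current_finger_gap(): finger opening in m.
- current_grip_force(): force on a finger pad.
Only numpy, scipy, OpenCV 4.12 (cv2) and the standard library are available. Lean on these libraries where they do the work, as an engineer would, in place of code of your own. Each camera call takes 0.05 s, during which the arm holds its last target. There are 200 camera calls.

## Task

Slide the orange lock on top of the finds cabinet along its track until it is fully home against the end stop hidden in the black cover: push until you feel it solidly resist (about 10 N), but do not ram it. Leave the lock home, then pull the upper drawer out by its bar handle about 15 cm (at least 12 cm) and let go. Leave the tub, the glue bottle and the pot standing where they are.

Things in the scene. Friction and masses are not known exactly. Their poses are not given: they have to be found in the camera images.
- cabinet: Low wooden finds cabinet, fixed, 300 deep (x) x 440 wide (y) x 150 mm high. Origin: centre of its underside. Its front looks along its -x, to the robot; outer face of the drawer fronts at local x = -162 mm. Only the upper drawer opens. On top, at local x = -115 mm, a steel track 40 mm wide, 3 mm thick runs along y from -205 to -5 mm; the lock slides on it.
- lock: Orange lock slide: shoe 34 (x) x 40 (y) x 10 mm with an upright grip paddle 30 (x) x 20 (y) mm, top 48 mm above the origin. Origin: centre of the shoe's underside, 153 mm above the bench; axes as the cabinet's. A steel rod, up to 11 mm high, runs from it in +y into the black cover. Starts near cabinet y = -170 mm; slides only along the cabinet's y (home is +y), 3 N friction, stays where left.
- lock_top (a point): Centre of the top of the orange grip paddle, 201 mm above the bench.
- end_cover: Black cover 34 (x) x 170 (y) x 18 mm high on the cabinet's top, local x = -115 mm, y = 15 to 185 mm. Origin: centre of its underside. Inside, unseen, is the lock's adjustable end stop, set differently each time: the rod meets it after 50 to 105 mm of travel. Its rubber buffer yields 1.2 N per mm, 9 mm at most, then it is solid.
- drawer (a joint): How far the upper drawer is pulled out, m: 0 closed, 0.18 fully out; it moves along the cabinet's -x. It is barred while the lock slide is locked. About 2 N of friction; it stays where it is left.
- drawer_handle (a point): Centre of the upper drawer's steel bar handle: a round bar along the cabinet's y, 160 mm long, 35 mm in front of the drawer's face and 126 mm above the bench (24 mm below the cabinet's top). It can be pinched or hooked from above.
- tub: White plastic tub, 76 mm wide at the rim, 60 mm high, standing loose on the middle of the cabinet's top. Origin: centre of its underside. Bystander.
- glue: Yellow glue bottle with a white cap, 52 mm in diameter, 130 mm high, standing on the bench to the robot's right. Origin: centre of its underside. Bystander.
- pot: Terracotta pot, 100 mm wide at its belly, 110 mm high, standing on the bench to the robot's left. Origin: centre of its underside. Bystander.

How it is judged:
By the outcome, as a careful person would: the job done as asked, in the order asked, and still so for the second after the job is handed in, with the robot touching nothing.
It also fails if it takes over 54 s, if anything falls off the work surface, if the arm or the gripper's body presses on something with over 40 N, if the wrist force passes 120 N, or if a joint passes its speed limit or range.

## Working session

There is one attempt and no reset: what is moved stays moved. The work goes in short steps, each a Python script; the robot and the scene stay as the last script left them, time stands still between calls to the robot, and variables do not carry over. Pictures are saved under pics/ and viewed, at most 10 in all, crops included, and the job is handed in when it is done.

```bash
mkdir -p pics; cat > h.py <<'E'
import numpy as np, cv2
from bench import *
def pts(c,mask):
    v,u=np.nonzero(mask&(c["range_z"]>0)); z=c["range_z"][v,u]
    P=np.linalg.inv(c["intrinsics"])@np.stack([u*z,v*z,z])
    return (c["R"].T@(P-c["t"][:,None])).T
E
python3 - <<'E'
from h import *
ims=[]
for n in("scene","top"):
    c=capture(n); im=c["image"].copy(); cv2.imwrite(f"pics/{n}0.png",im)
    for q in("lock","cabinet","end_cover","drawer_handle","tub","glue","pot"):
        for d in silhouettes(n,q)[:2]:
            P=pts(c,d["region"])
            if len(P): print(n,q,round(d["conf"],2),np.round(d["xy"]),len(P),"med",np.round(np.median(P,0),3),"lo",np.round(np.percentile(P,2,axis=0),3),"hi",np.round(np.percentile(P,98,axis=0),3))
    if n=="top": 
        d=silhouettes(n,"end_cover")[0]; P=pts(c,d["region"]); print(cv2.minAreaRect((P[:,:2]*1000).astype(np.float32)))
        # cabinet top plane points
        P=pts(c,np.ones(c["range_z"].shape,bool)); Q=P[abs(P[:,2]-.15)<.006]; print(len(Q),cv2.minAreaRect((Q[:,:2]*1000).astype(np.float32)))
    print(n,c["t"],-c["R"].T@c["t"])
E
```

```text
scene lock 0.68 [276. 153.] 272 med [ 0.64  -0.124  0.164] lo [ 0.63  -0.151  0.157] hi [0.659 0.021 0.203]
scene cabinet 0.7 [239. 209.] 14120 med [0.731 0.062 0.149] lo [ 0.577 -0.184  0.044] hi [0.893 0.249 0.169]
scene drawer_handle 0.64 [289. 209.] 924 med [0.583 0.026 0.142] lo [ 0.542 -0.187 -0.005] hi [0.61  0.226 0.151]
scene drawer_handle 0.23 [297. 369.] 954 med [0.487 0.496 0.081] lo [0.442 0.452 0.041] hi [0.529 0.54  0.114]
scene tub 0.9 [237. 195.] 595 med [0.754 0.031 0.168] lo [ 0.719 -0.008  0.146] hi [0.787 0.077 0.211]
scene glue 0.7 [326. 101.] 330 med [ 0.51  -0.399  0.076] lo [ 0.486 -0.423  0.002] hi [ 0.534 -0.387  0.131]
scene glue 0.49 [275. 154.] 303 med [ 0.64  -0.12   0.164] lo [ 0.63  -0.15   0.153] hi [0.66  0.022 0.202]
scene pot 0.64 [298. 370.] 948 med [0.487 0.496 0.081] lo [0.441 0.451 0.045] hi [0.529 0.539 0.114]
scene [0.62913952 0.10153252 1.50268211] [0.55353745 0.49443865 1.45372131]
top lock 0.58 [336. 198.] 339 med [ 0.636 -0.112  0.163] lo [ 0.626 -0.161  0.15 ] hi [0.659 0.013 0.204]
top cabinet 0.98 [298. 180.] 12699 med [0.713 0.017 0.
[... 262 characters left out ...]
top drawer_handle 0.58 [296. 216.] 1260 med [0.583 0.014 0.132] lo [ 0.543 -0.192 -0.001] hi [0.607 0.217 0.15 ]
top tub 0.67 [290. 162.] 451 med [0.76  0.042 0.166] lo [0.714 0.01  0.148] hi [0.784 0.074 0.212]
top glue 0.5 [419. 250.] 278 med [ 0.502 -0.403  0.086] lo [ 0.481 -0.429  0.016] hi [ 0.529 -0.388  0.133]
top pot 0.82 [156. 251.] 654 med [0.477 0.482 0.082] lo [0.436 0.449 0.046] hi [0.523 0.522 0.115]
((623.5783081054688, 115.58833312988281), (42.59166717529297, 167.21139526367188), 2.4403600692749023)
10028 ((458.50567626953125, 2.256103515625), (876.3050537109375, 440.36346435546875), 4.640466213226318)
top [0.03928038 0.61949688 1.49513788] [0.33111439 0.04342034 1.58405636]
```

View pics/scene0.png

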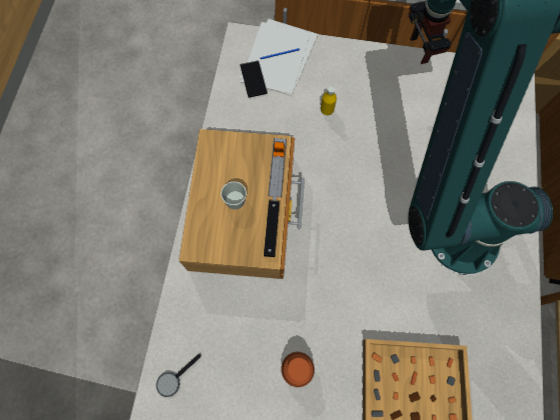

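View pics/top0.png

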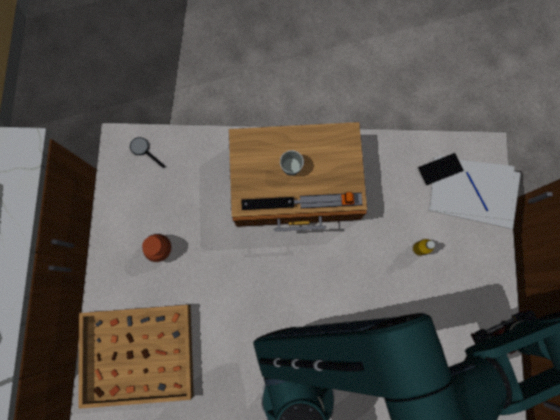

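The pictures show the cabinet at top-view px (298,180). The orange lock is at its right end, at (349,198) top and (279,148) scene. The black cover is at (268,203) and the handle bars are at about (310,228). Next I'll measure the yaw and the key points precisely.

```bash
cat > m.py <<'E'
from h import *
def measure(n):
    c=capture(n); A=pts(c,np.ones(c["range_z"].shape,bool))
    box=(A[:,0]>.5)&(A[:,0]<.98)&(abs(A[:,1])<.32)
    Q=A[box&(A[:,2]>.142)&(A[:,2]<.175)]
    print(n,"top rect",cv2.minAreaRect((Q[:,:2]*1000).astype(np.float32)),np.median(Q[:,2]))
    hsv=cv2.cvtColor(c["image"],cv2.COLOR_BGR2HSV)
    m=(hsv[...,0]>3)&(hsv[...,0]<16)&(hsv[...,1]>190)&(hsv[...,2]>120)
    P=pts(c,m); P=P[(P[:,2]>.185)&(P[:,2]<.215)&(P[:,0]>.5)&(abs(P[:,1])<.3)]
    print(" lock top",len(P),P.mean(0),P.min(0),P.max(0))
    H=A[(A[:,0]>.5)&(A[:,0]<.59)&(abs(A[:,1])<.15)&(A[:,2]>.108)&(A[:,2]<.142)]
    H=H[H[:,0]<.572]
    print(" bar",len(H),np.median(H,0),H[:,1].min(),H[:,1].max(),cv2.minAreaRect((H[:,:2]*1000).astype(np.float32)))
    return c
if __name__=="__main__":
    s=measure("scene");t=measure("top")
    a=cv2.resize(s["image"][120:290,170:320],None,fx=3,fy=3,interpolation=cv2.INTER_CUBIC)
    b=cv2.resize(t["image"][110:280,220:370],None,fx=3,fy=3,interpolation=cv2.INTER_CUBIC)[:510]
    im=np.zeros((510,800,3),np.uint8); a=cv2.resize(a,(399,452)); b=cv2.resize(b,(399,452)); im[:452,:399]=a; im[:452,400:799]=b
    cv2.imwrite("pics/z.png",im)
E
python3 m.py
```

```text
scene top rect ((742.1509399414062, 24.360946655273438), (312.96136474609375, 442.2622985839844), 4.383446216583252) 0.14922677274634966
 lock top 56 [ 0.64607431 -0.13875203  0.19844795] [ 0.63175189 -0.1491105   0.18882405] [ 0.66094964 -0.12915675  0.20603956]
 bar 206 [0.55248332 0.017119   0.12878415] -0.07326900666030428 0.09383768785385022 ((555.8009643554688, 10.275535583496094), (167.01797485351562, 30.701642990112305), 89.72431945800781)
top top rect ((738.9486083984375, 25.170669555664062), (313.7044677734375, 440.53924560546875), 4.509583950042725) 0.14930530405964398
 lock top 40 [ 0.64426704 -0.14277452  0.19974872] [ 0.63095942 -0.14963372  0.19502558] [ 0.65807932 -0.13609926  0.20637918]
 bar 204 [0.54913591 0.01371338 0.1292528 ] -0.07474904818984783 0.09179571027718646 ((559.2223510742188, 9.319625854492188), (33.37593078613281, 166.9947967529297), 3.698821544647217)
```

View pics/z.png

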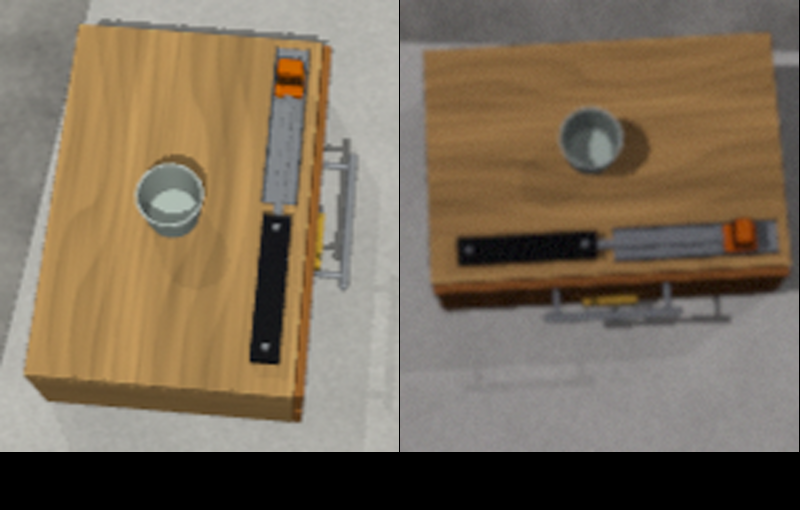

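```bash
cat >> h.py <<'E'
a=np.radians(4.45); ex=np.array([np.cos(a),np.sin(a),0]); ey=np.array([-np.sin(a),np.cos(a),0]); C=np.array([.7465,.0253,0])
from scipy.spatial.transform import Rotation as Ro
def W(x,y,z): return C+x*ex+y*ey+[0,0,z]
def loc(p): d=np.array(p)-C; return np.array([d@ex,d@ey,d[2]])
def down(s): 
    y=s*ex; z=np.array([0,0,-1.]); return Ro.from_matrix(np.stack([np.cross(y,z),y,z],1)).as_quat()
E
python3 - <<'E'
from h import *
print(current_clock(),current_orientation(),current_force())
for s in(1,-1):
    for p in((-.115,-.197,.25),(-.115,-.197,.174),(-.115,-.06,.174),(-.197,.03,.2),(-.197,.03,.111),(-.347,.03,.111),(-.347,.03,.22)):
        q=inverse_kinematics(W(*p),down(s)); print(s,p,None if q is None else np.round(q,2))
E
```

```text
0.95 [ 9.77533140e-01  2.10781781e-01  8.05661369e-06 -2.28051953e-05] [-0.4560598   0.23246217  0.29389695]
1 (-0.115, -0.197, 0.25) [-0.37  0.44  1.31 -0.    1.39 -0.45]
1 (-0.115, -0.197, 0.174) [-0.37  0.5   1.4  -0.    1.24 -0.45]
1 (-0.115, -0.06, 0.174) [-0.18  0.46  1.48 -0.    1.21 -0.25]
1 (-0.197, 0.03, 0.2) [-0.05  0.31  1.65 -0.    1.18 -0.13]
1 (-0.197, 0.03, 0.111) [-0.05  0.41  1.74 -0.    0.98 -0.13]
1 (-0.347, 0.03, 0.111) [-0.1   0.23  2.06 -0.    0.86 -0.18]
1 (-0.347, 0.03, 0.22) [-0.1   0.06  1.91 -0.    1.16 -0.18]
-1 (-0.115, -0.197, 0.25) [-0.37  0.44  1.31 -0.    1.39  2.69]
-1 (-0.115, -0.197, 0.174) [-0.37  0.5   1.4  -0.    1.24  2.69]
-1 (-0.115, -0.06, 0.174) [-0.18  0.46  1.48 -0.    1.21  2.89]
-1 (-0.197, 0.03, 0.2) None
-1 (-0.197, 0.03, 0.111) None
-1 (-0.347, 0.03, 0.111) [-0.1   0.23  2.06 -0.    0.86  2.96]
-1 (-0.347, 0.03, 0.22) [-0.1   0.06  1.91 -0.    1.16  2.96]
```

```bash
python3 - <<'E'
from h import *
q=down(1); F=lambda: np.mean([np.array(current_force())@ey for _ in range(5)])
move_gripper(0.0)
move_ptp(W(-.115,-.199,.26),q)
servo_line(W(-.115,-.199,.175),q,rate=.1,contact_N=6)
print(current_clock(),loc(current_position()),current_finger_gap(),F())
r=servo_line(W(-.115,-.150,.175),q,rate=.03,contact_N=1.8)
print("touch",r,current_clock(),loc(current_position()),F())
r=servo_line(W(-.115,-.130,.175),q,rate=.03)
print("slide",r,current_clock(),loc(current_position()),F())
r=servo_line(W(-.115,-.04,.175),q,rate=.03,contact_N=4)
print("push",r,current_clock(),loc(current_position()),F(),current_force())
E
```

```text
5.25 [-0.11448993 -0.19925424  0.17571634] 0.0006358975990190081 -0.02150661003200602
touch True 6.0583 [-0.11534402 -0.17986788  0.1745559 ] 0.08930776491848169
slide False 7.8917 [-0.11480551 -0.1299297   0.17516511] -2.3983482159078786
push True 8.9917 [-0.11514411 -0.11095267  0.17477816] 0.5854375289420864 [-0.51094007  0.54744447  0.21342861]
```

```bash
cat > push.py <<'E'
from h import *
import sys
q=down(1)
def F(): 
    return np.mean([np.array(current_force())@ey for _ in range(4)])
lim=float(sys.argv[1]); y0=loc(current_position())[1]; step=float(sys.argv[2])
for k in range(1,int(sys.argv[3])):
    y=y0+step*k
    r=servo_line(W(-.115,y,.175),q,rate=.03,contact_N=8)
    f=F(); print(r,"%.2f y %.4f f %.2f"%(current_clock(),loc(current_position())[1],f))
    if f<-lim: break
E
python3 push.py 6 .003 9
```

```text
True 9.22 y -0.1091 f -1.85
True 9.43 y -0.1080 f -3.25
True 9.63 y -0.1074 f -3.67
True 9.86 y -0.1073 f -4.22
True 10.11 y -0.1071 f -4.07
True 10.38 y -0.1068 f -4.62
True 10.68 y -0.1065 f -5.15
True 11.00 y -0.1063 f -6.40
```

```bash
cat > push2.py <<'E'
from h import *
import sys
q=down(1)
F=lambda: np.mean([np.array(current_force())@ey for _ in range(4)])
y0=loc(current_position())[1]
for k in range(1,13):
    y=y0+.001*k
    servo_line(W(-.115,y,.175),q,rate=.01); sleep(.1)
    f=F(); print("%.2f cmd %.4f y %.4f f %.2f"%(current_clock(),y,loc(current_position())[1],f))
    if f<-10: break
E
python3 push2.py
```

```text
11.35 cmd -0.1053 y -0.1064 f -6.58
11.70 cmd -0.1043 y -0.1063 f -8.80
12.05 cmd -0.1033 y -0.1059 f -11.33
```

```bash
sed -i 's/f<-10/f<-14.5/; s/y0=loc.*/y0=-.1033/; s/\.001\*k/.0005*k/' push2.py; python3 push2.py; python3 - <<'E'
from h import *
from m import measure
for n in("scene","top"):
    c=measure(n); 
    if n=="scene": cv2.imwrite("pics/p1.png",cv2.resize(c["image"][110:290,170:330],None,fx=3.3,fy=3.3,interpolation=cv2.INTER_CUBIC))
E
```

```text
12.40 cmd -0.1028 y -0.1057 f -11.29
12.75 cmd -0.1023 y -0.1054 f -12.25
13.10 cmd -0.1018 y -0.1050 f -12.03
13.45 cmd -0.1013 y -0.1047 f -12.39
13.80 cmd -0.1008 y -0.1043 f -13.50
14.15 cmd -0.1003 y -0.1041 f -14.06
14.50 cmd -0.0998 y -0.1041 f -15.05
scene top rect ((742.4178466796875, 23.902297973632812), (312.68011474609375, 443.4745178222656), 4.523723602294922) 0.1491621681716947
 lock top 61 [ 0.63943121 -0.06199486  0.19740526] [ 0.62601572 -0.07404571  0.18828925] [ 0.65536288 -0.05319456  0.20229352]
 bar 206 [0.55254236 0.01713731 0.12878026] -0.07297527375516981 0.09477135789055588 ((555.7896728515625, 10.871246337890625), (167.6237030029297, 31.160892486572266), 89.54634094238281)
top top rect ((739.0311279296875, 24.884506225585938), (314.0814514160156, 440.42034912109375), 4.640845775604248) 0.1492811370450277m.py:10: RuntimeWarning: Mean of empty slice.
  print(" lock top",len(P),P.mean(0),P.min(0),P.max(0))
  ret = um.true_divide(
Traceback (most recent call last):
  File "m.py", line 10, in measure
    print(" lock top",len(P),P.mean(0),P.min(0),P.max(0))
                                       ~~~~~^^^
ValueError: zero-size array to reduction operation minimum which has no identity
```

View pics/p1.png

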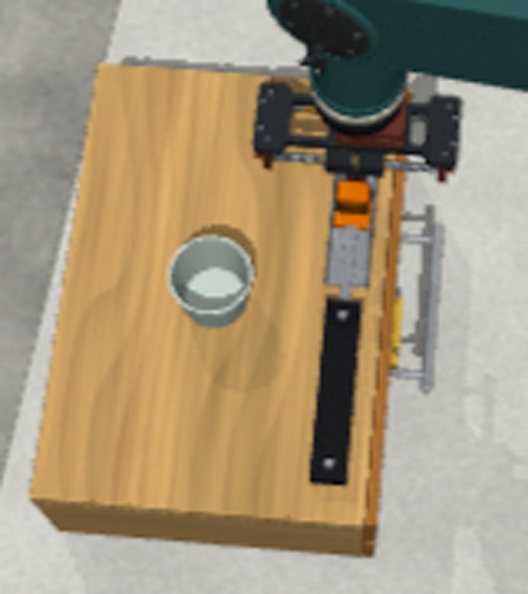

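The picture shows the lock (px 352,203) against the fingers, about 77 mm along its track, and the tub is untouched. The force rose at the buffer's rate to about 14 N and then the motion stopped, so the slide is solidly home. I'll back off and check for spring-back.

```bash
python3 - <<'E'
from h import *
from m import measure
q=down(1)
servo_line(W(-.115,-.13,.175),q,rate=.1)
measure("scene")
servo_line(W(-.115,-.13,.26),q,rate=.2)
move_gripper(.028)
measure("scene"); print(current_clock(),current_finger_gap(),loc([.6394,-.062,0]))
E
```

```text
scene top rect ((742.2642822265625, 24.849456787109375), (312.4256591796875, 441.76849365234375), 4.605810165405273) 0.14917859135532624
 lock top 57 [ 0.6396875  -0.06860985  0.1983831 ] [ 0.62705159 -0.07981831  0.18639608] [ 0.65510113 -0.05970834  0.20558928]
 bar 207 [0.55251333 0.01713522 0.12887076] -0.07311640634441141 0.0949389201706792 ((555.7906494140625, 10.873825073242188), (167.96200561523438, 31.084714889526367), 89.56698608398438)
scene top rect ((742.5021362304688, 24.179275512695312), (313.02166748046875, 442.4783630371094), 4.49895715713501) 0.14924606866891982
 lock top 55 [ 0.63968093 -0.06795164  0.19928546] [ 0.62700147 -0.0793132   0.18984487] [ 0.65522407 -0.05902021  0.20524832]
 bar 204 [0.55248302 0.01601539 0.12888498] -0.07314012108352515 0.09373354692064008 ((555.7928466796875, 10.295234680175781), (166.80255126953125, 30.752595901489258), 89.73562622070312)
16.35 0.027904913617884473 [-0.11355067 -0.07872704  0.        ]
```

The slide relaxed by about 6 mm. That is the spot where 3 N of friction balances the buffer, so it is unavoidable on release. Now the drawer; a guarded pull will show whether it is free.

```bash
python3 - <<'E'
from h import *
q=down(1)
move_ptp(W(-.198,.03,.21),q)
print(servo_line(W(-.198,.03,.112),q,rate=.1,contact_N=8),loc(current_position()),current_force())
move_gripper(0); print(current_finger_gap(),current_grip_force(),current_force())
p=loc(current_position())
print(servo_line(W(p[0]-.01,.03,.112),q,rate=.03,contact_N=12),loc(current_position()),current_force(),current_clock())
E
```

```text
False [-0.19741815  0.0298795   0.11253888] [ 0.17591631  0.33739586 -0.91491971]
0.010126599482853393 30.000655353069305 [ 1.1608862  -0.1941612   2.77795456]
False [-0.2077035   0.02995702  0.11252691] [-0.10702308  0.39200544  6.4756444 ] 19.15
```

```bash
python3 - <<'E'
from h import *
from m import measure
q=down(1)
print(servo_line(W(-.349,.03,.112),q,rate=.08,contact_N=20),loc(current_position()),current_force(),current_finger_gap())
move_gripper(.028)
servo_line(W(-.349,.03,.215),q,rate=.15)
p=current_position(); move_ptp(np.array([.33,-.40,.30]),q)
print(current_clock(),current_force())
c=capture("scene"); t=capture("top")
im=np.hstack([cv2.resize(x["image"][90:300,150:350],(399,419),interpolation=cv2.INTER_CUBIC) for x in(c,t)]); cv2.imwrite("pics/d.png",im)
for q in("lock_top","tub","glue","pot"):
    d=silhouettes("top",q)
    if d: print(q,np.round(d[0]["xy"]),np.median(pts(t,d[0]["region"]),0).round(3))
A=pts(t,np.ones((420,560),bool)); H=A[(A[:,0]>.3)&(A[:,0]<.5)&(abs(A[:,1])<.08)&(A[:,2]>.115)&(A[:,2]<.14)]; print(len(H),[loc(h)[0].round(3) for h in H[::25]])
try: measure("scene")
except Exception as e: print(e)
E
```

```text
False [-0.34912299  0.0297779   0.11248668] [ 1.38801036  0.11337829 10.81562662] 0.0103106917411777
24.0333 [-0.53194845 -0.63983462  0.16852315]
lock_top [325. 201.] [ 0.633 -0.06   0.164]
tub [288. 161.] [0.759 0.042 0.165]
glue [423. 249.] [ 0.502 -0.403  0.087]
pot [155. 248.] [0.478 0.482 0.087]
250 [np.float64(-0.304), np.float64(-0.315), np.float64(-0.324), np.float64(-0.346), np.float64(-0.349), np.float64(-0.35), np.float64(-0.348), np.float64(-0.353), np.float64(-0.352), np.float64(-0.356)]
scene top rect ((748.3251342773438, 24.551055908203125), (300.5086669921875, 443.0021667480469), 4.507296562194824) 0.1493627273432978
 lock top 53 [ 0.63971028 -0.06857637  0.19886354] [ 0.62677387 -0.07959187  0.18780319] [ 0.65540199 -0.05951114  0.20564157]
zero-size array to reduction operation minimum which has no identity
  return _methods._mean(a, axis=axis, dtype=dtype,
  ret = um.true_divide(
```

View pics/d.png

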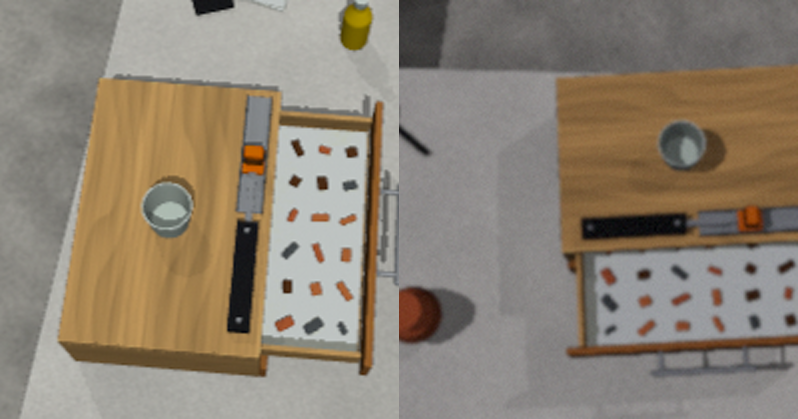

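The drawer is open about 15 cm, with its bar at local x ≈ -0.35. The lock (left-hand image, px 254,157) is where it was left, the tub (168,208), glue and pot are undisturbed, and the robot is clear.

```bash
python3 -c "
from bench import *
print(close_job())"
```

```text
the job is handed in; nothing more can be done
None
```

I pushed the lock solidly home at about 14–15 N (somewhat above the 10 N asked) and it sprang back about 6 mm on release. I then pulled the upper drawer out about 15 cm and let go, with the tub, glue and pot still in place; I handed the job in at about 24 s, and no verdict was returned.

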